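# Load the indexing turntable and hold it at the pointer

### The arm

A 7-joint arm with a two-finger parallel gripper is mounted at the origin on the work surface. World frame = base frame: x ahead of the robot, y to its left, z up, the work surface at z = 0. Lengths are in m, angles in rad, forces in N, time in s.
With the tool pointing down it reaches from about 0.4 to 0.875 m from the base axis. Payload 6.5 kg.
Tool frame: the origin (TCP) lies at the very end of the fingers, on their centre line; the grasp point (between the pads) lies 19 mm behind it; z points along the fingers, y is the line along which they close (so a half turn about z gives the same grasp; the last joint's range is limited). The gripper opens to 85 mm and grips with 20 to 120 N. Pads are 22 mm wide; open, the fingers measure 114 mm over their backs; the gripper's body (76 mm by 85 mm) begins 54 mm behind the grasp point. The pads swing forward as they close: fully open they stand 13 mm farther back than shut.
Start: joints at [1.191, 0.536, -0.004, 1.538, 0.003, 1.067, -0.071], TCP at [0.201, -0.618, 0.231] pointing down, gripper open.
Joint ranges: [-2.7, 2.7], [-0.37, 2.16], [-1.27, 1.26], [0.24, 2.4], [-1.31, 4.45], [0.19, 1.91], [-2.76, 2.76]. Speed limits (rad/s): [2.39, 2.39, 3.14, 3.14, 3.14, 3.14, 3.14].

### API

Orientations are given as a 3x3 rotation matrix whose columns are the frame's x, y, z axes.
In Python, from workcell import r gives the robot as it stands. The module is installed in compiled form; this text tells all that it offers.
- The arm moves only by the tool play_rows, never from a script. Its argument "series" is a list of rows, each a list of 7 numbers: the shift along the tool's x, y, z as a fraction of full scale, then the turn, a rotation vector about the tool's x, y, z as a fraction of full scale, then the gripper's target within -1 to 1 (shut at 1, half-way at 0, fully open at -1). In form: [[x, y, z, rx, ry, rz, grip], ...]. A call has 1 to 5 rows; each row is the pose to reach, as a shift and turn from the pose commanded when the call began, along the tool's axes at that moment, turning the shorter way round; what a row does not reach only later rows make up. Full scale, the value 1, is 15 cm for a shift and 180 degrees for a turn. A row lasts 1/12 s, in which the tool goes at most 41.7 mm and 7.16 degrees, less where a joint would pass 70% of its speed; a pose out of reach is approached as far as the arm can. A call with a number of a shift or a turn outside -1 to 1 is refused whole. A call with a gripper value outside its range is refused whole. The fingers move at their own pace and stop on an object; the grip force is fixed at half the most. Time passes only in rows, so rows that repeat a pose let the fingers close. It gives the time, the measured TCP pose, the force, the opening and the grip force at its end, in the units of the state.
- r.read_state(): the state, without advancing time (a new reading comes with each control period).
- r.snapshot(name): name is "scene" or "top" or "wrist"; returns a dict with "color" (480x640x3 uint8, red, green, blue), "depth" (480x640 float32, m along the optical axis (not along the pixel's ray), 0 where there is no reading), "intrinsics" (3x3 intrinsics, pixels), "view" (4x4, takes a point from world to camera coordinates). Camera axes: x right, y up, looking along -z (the intrinsics and any distortion apply to the point x, -y, -z); pixel columns grow to the right and rows downward; lengths in m; the calibration is good to about 2 mm. A picture is of the moment at which its call begins.
- r.close_job(): hands the job in; it is judged then, once.
The state is a dict: "t": time; "joint_positions": joint angles; "joint_vel": joint speeds; "tau": joint torques, N m; "eef_pos": TCP position; "orientation": TCP orientation; "force": force on the tool from outside, world axes, zero at the start; "ft_torque": the same for the moment, N m; "width": finger opening in m; "grasp_force": force on a finger pad.
Only numpy, scipy, OpenCV 4.12 (cv2) and the standard library are available. Lean on these libraries where they do the work, as an engineer would, in place of code of your own. Each camera call takes 0.05 s, during which the arm holds its last target. There are 200 camera calls.

### The job

Build the hub up in the pocket of the turntable: first the hub body with its pin up, then the spacer ring over the pin, then the top disc over the pin, each let go sitting squarely on the one below. Then take the turntable's upright grip post and turn the table until the loaded pocket faces the fixed pointer on the base, with the stack still in place. Finish while still gripping the post and holding the turntable still there: do not let go; leave the other things on the bench where they lie.

Things in the scene. Friction and masses are not known exactly. Their poses are not given: they have to be found in the camera images.
- platter (a joint): Angle (rad) of the turntable's platter on its fixed base about their upright axis, growing counter-clockwise seen from above, range -3 to 3. 0 = the pocket is exactly at the pointer. Starts at 1.0 to 2.2. It stays where it is left: plain friction of about 0.12 N m, no spring or detent
- carousel: Fixed round grey base of the turntable. Origin on the bench, on the turntable's axis; z up. Its -x axis points to the pointer, a fixed steel upright tab 56 mm high with an arrow-shaped top that points inwards, just outside the platter's rim, 143 mm from the axis, on the side nearer the robot; the base may be turned up to 0.4 rad either way
- pocket (a point): Centre of the pocket's floor, on the platter's top, 85 mm from the turntable's axis. The pocket is a low round steel ring, inner diameter 53 mm, outer 66 mm, wall 10 mm high above the platter. Its x axis points to the turntable's axis; z up
- post: Grip post on the platter, 100 mm from the axis, opposite the pocket: a black upright cylinder 20 mm across and 36 mm high that spins freely on a thin steel stem 10 mm across, rigid sideways. Origin on its own axis, at the middle of the black grip, 52 mm above the platter (92 mm above the bench); it is carried round with the platter
- hub_mid (a point): Hub body, aluminium, standing upright on the bench: a round body 46 mm across and 44 mm high with a pin 14 mm across that stands 24 mm above it (68 mm in all). This point is on its axis, 34 mm above its underside; z is its own axis, towards the pin
- spacer_mid (a point): Spacer, an aluminium ring lying flat: outer diameter 36 mm, bore 20 mm, 18 mm high. This point is its centre, half-way up (9 mm above its underside)
- disc_mid (a point): Top disc, an aluminium ring lying flat, wider and flatter than the spacer: outer diameter 52 mm, bore 20 mm, 12 mm high. This point is its centre, half-way up (6 mm above its underside)
- hammer: Bystander: hammer with blue grip, 280 mm long, lying left of the turntable
- ratchet: Bystander: chrome socket wrench, 216 mm long and 46 mm high at the head, lying to the right of the parts
- nut_jar: Bystander: glass jar of hex nuts, 68 mm across, 98 mm high, standing beyond the parts; origin under its centre
- hex_nut: Bystander: one big dark steel hex nut, 36 mm across flats, 18 mm high, lying among the parts; not used
- driver: Bystander: screwdriver, 200 mm long, lying at the left
- platter_top (a point): Centre of the platter's top, on its axis: an aluminium disc 250 mm across, top 40 mm above the bench, boss 32 mm across and 10 mm high in the middle. It carries the pocket, opposite it the grip post, and between them two lidded glass jars fixed to it, 88 mm from the axis, 54 mm across at most, tops 56 mm above the platter

How it is judged:
On the way, in this order (a step that is already met when the one before it is completed fails the run):
1. the hub body stands in the pocket, pin up (horizontal distance between hub_mid and pocket below 0.005 m and z of hub_mid in the frame of pocket between 0.031 and 0.037 m and angle between hub_mid's own z axis and vertical below 0.1 rad), for 0.2 s.
2. the spacer sits on the hub body, over its pin (all of step 1 and horizontal distance between spacer_mid and pocket below 0.008 m and z of spacer_mid in the frame of pocket between 0.05 and 0.056 m and angle between spacer_mid's own z axis and vertical below 0.1 rad), for 0.2 s.
3. the top disc sits on the spacer, over the pin (all of step 2 and horizontal distance between disc_mid and pocket below 0.008 m and z of disc_mid in the frame of pocket between 0.065 and 0.071 m and angle between disc_mid's own z axis and vertical below 0.1 rad), for 0.2 s.
4. the turntable is turned so that the loaded pocket faces the pointer (value of joint platter between -0.1 and 0.1 rad), for 0.2 s.
At the end, for the whole second after the job is handed in: Pocket within 0.10 rad (6 degrees) of the pointer, platter still (under 0.05 rad/s), fingers holding the post (over 3 N); hub upright on the pocket's floor (5 mm from its axis), spacer flat on it and disc flat on the spacer (8 mm from that axis); heights to 3 mm, tilt under 0.1 rad (all of step 3 and all of step 4 and velocity of joint platter between -0.05 and 0.05 rad/s and contact force between the fingers and post above 3 N); the arm keeps its last pose, push and grip.
It fails at once if a bystander (hammer, socket wrench, nut jar, hex nut, screwdriver) is moved by more than 30 mm (distance of any of hammer, ratchet, nut_jar, hex_nut, driver from where it was at the start of the episode above 0.03 m).
It also fails if it takes over 67 s, if anything falls off the work surface, if the arm or the gripper's body presses on something with over 40 N, if the wrist force passes 120 N, or if a joint passes its speed limit or range.

## Working session

There is one attempt and no reset: what is moved stays moved. The work goes in short steps, Python scripts to look and compute and a tool call to move; the robot and the scene stay as the last step left them, time stands still between calls to the robot, and variables do not carry over. Pictures are saved under pics/ and viewed, at most 10 in all, crops included, and the job is handed in when it is done.

Besides the shell and the picture viewer there is one more tool, called after "Call:" by a JSON object that holds its "fn" and its "kwargs", one argument or row to a line. play_rows: Moves the arm, as the interface text tells. Shift numbers are shares of 15 cm and turn numbers shares of 180 degrees, none past 1 either way. Its arguments: {"type":"object","properties":{"series":{"type":"array","items":{"type":"array","items":{"type":"number"}}}},"required":["series"]}

```bash
mkdir -p pics; cat > h.py <<'E'
import numpy as np, cv2
from workcell import r
def snap(n,f=None):
    s=r.snapshot(n)
    if f: cv2.imwrite('pics/'+f,cv2.cvtColor(s['color'],cv2.COLOR_RGB2BGR)); np.savez('pics/'+f+'.npz',**s)
    return s
def world(s,u,v,z=None):
    K=np.array(s['intrinsics']);V=np.array(s['view']);R=V[:3,:3];c=-R.T@V[:3,3]
    d=R.T@np.array([(u-K[0,2])/K[0,0],-(v-K[1,2])/K[1,1],-1.])
    if z is None: return c+d*s['depth'][int(round(v)),int(round(u))]
    return c+d*(z-c[2])/d[2]
def cloud(s):
    h,w=s['depth'].shape;u,v=np.meshgrid(np.arange(w),np.arange(h))
    K=np.array(s['intrinsics']);V=np.array(s['view']);D=s['depth']
    p=np.stack([(u-K[0,2])/K[0,0]*D,-(v-K[1,2])/K[1,1]*D,-D],-1)
    return (p-V[:3,3])@V[:3,:3]
E
python3 - <<'E'
from h import *
snap('top','top1.png');snap('scene','scene1.png')
s=r.read_state();print({k:np.round(v,4).tolist() for k,v in s.items()})
E
```

```text
{'t': 0.1, 'joint_positions': [1.1908, 0.5371, -0.0044, 1.5387, 0.0026, 1.0673, -0.0712], 'joint_vel': [-0.0003, -0.0033, -0.0025, -0.0035, -0.0011, -0.0008, -0.0007], 'tau': [0.0025, -58.4568, 1.0518, -25.9777, 0.0126, 0.0047, 0.0], 'eef_pos': [0.2005, -0.6177, 0.2305], 'orientation': [[0.9511, 0.3087, -0.0006], [0.3087, -0.9511, 0.0014], [-0.0001, -0.0015, -1.0]], 'force': [0.5963, -1.0879, 0.0533], 'ft_torque': [-0.038, -0.002, 0.0118], 'grasp_force': 0.0, 'width': 0.0851}
```

View pics/top1.png

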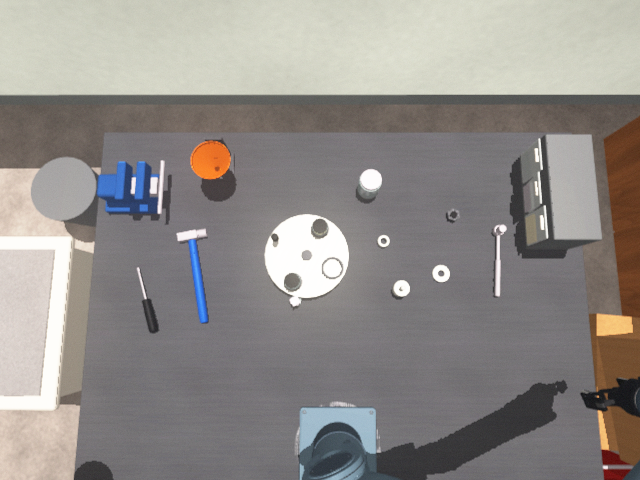

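View pics/scene1.png

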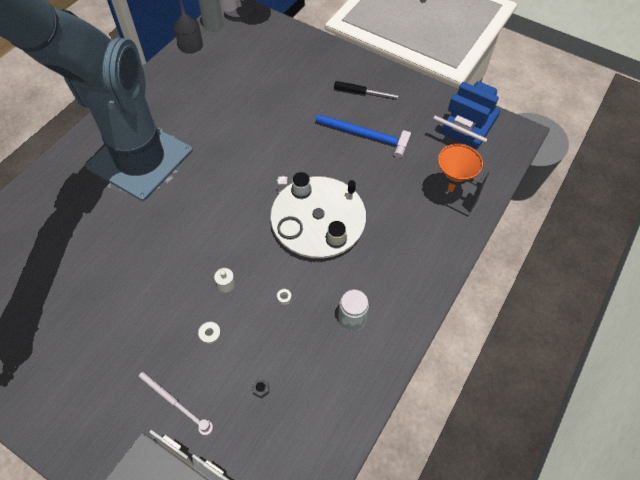

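The top view shows the turntable centre at (307,256), pocket (332,268), post (275,239) and pointer (295,301). The hub is at (401,289), spacer (384,241), disc (441,273) and nut (453,215). The scene view shows the same layout.

```bash
python3 - <<'E'
from h import *
s=dict(np.load('pics/top1.png.npz'))
for n,u,v,z in [('axis',307,256,.05),('pocket',332,268,.05),('post',275,239,.11),('pointer',295,301,.056),('hub',401,289,.068),('spacer',384,241,.018),('disc',441,273,.012),('nut',453,215,.018),('jar',370,184,.098)]:
    print(n,world(s,u,v,z).round(4),world(s,u,v).round(4))
im=cv2.imread('pics/top1.png')[200:320,250:470]
cv2.imwrite('pics/crop1.png',cv2.resize(im,None,fx=3.6,fy=3.6,interpolation=cv2.INTER_CUBIC))
w=r.snapshot('wrist');print(w['intrinsics'],w['view'],w['depth'].max())
V=w['view'];print(-V[:3,:3].T@V[:3,3])
E
```

```text
axis [0.5394 0.0905 0.05  ] [0.5394 0.0905 0.0502]
pocket [0.5041 0.0171 0.05  ] [0.5052 0.0169 0.0396]
post [0.5797 0.1787 0.11  ] [0.5797 0.1787 0.1099]
pointer [0.408  0.1239 0.056 ] [0.408  0.1239 0.0559]
hub [ 0.442  -0.1798  0.068 ] [ 0.4421 -0.1799  0.0669]
spacer [ 0.5896 -0.141   0.018 ] [ 0.5931 -0.1438 -0.0027]
disc [ 0.4933 -0.3105  0.012 ] [ 0.4942 -0.313   0.0025]
nut [ 0.6702 -0.353   0.018 ] [ 0.6699 -0.3526  0.0192]
jar [ 0.744 -0.093  0.098] [ 0.7421 -0.0924  0.1041]
[[330.9196425    0.         319.30415554]
 [  0.         330.9196425  235.76306039]
 [  0.           0.           1.        ]] [[ 3.08313910e-01 -9.51284522e-01 -5.38828231e-04 -6.49328654e-01]
 [ 9.10277710e-01  2.95187908e-01 -2.90273301e-01  3.65858341e-02]
 [ 2.76291554e-01  8.90048133e-02  9.56943635e-01 -3.78129167e-01]
 [ 0.00000000e+00  0.00000000e+00  0.00000000e+00  1.00000000e+00]] 1.520627
[ 0.27136768 -0.59484068  0.37211831]
```

View pics/crop1.png

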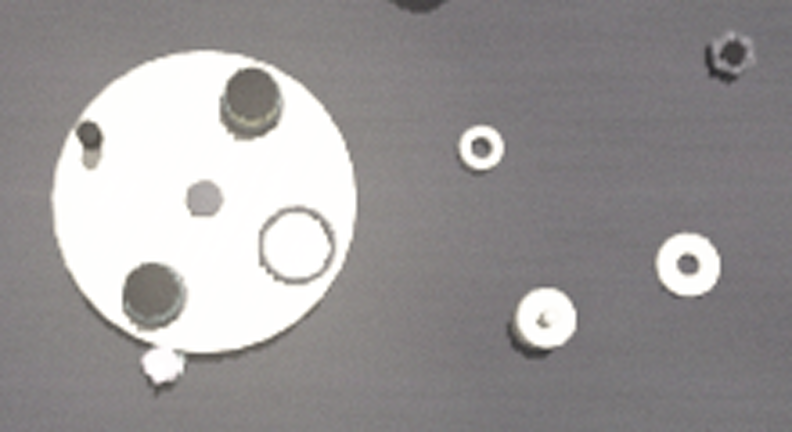

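The crop confirms the coarse positions, with the platter at about 1.37 rad. I'll fly to a viewpoint over the parts.

Call:
{"fn": "play_rows", "kwargs": {
  "series": [
    [0.2,-0.2,0,0,0,0,-1],
    [0.4,-0.4,0,0,0,0,-1],
    [0.6,-0.6,0,0,0,0,-1],
    [0.8,-0.8,0,0,0,0,-1],
    [0.91,-0.87,0,0,0,0,-1]
  ]
}}

```text
t: 0.57
eef_pos: [0.292, -0.447, 0.231]
orientation: [[0.95, 0.312, -0.0], [0.312, -0.95, 0.003], [0.001, -0.003, -1.0]]
force: [0.4, 0.3, -0.2]
width: 0.0852
grasp_force: 0.0
```

Call:
{"fn": "play_rows", "kwargs": {
  "series": [
    [0.2,-0.2,0,0,0,0,-1],
    [0.4,-0.4,0,0,0,0,-1],
    [0.6,-0.6,0,0,0,0,-1],
    [0.8,-0.8,0,0,0,0,-1],
    [0.91,-0.87,0,0,0,0,-1]
  ]
}}

```text
t: 0.98
eef_pos: [0.3811, -0.2807, 0.2312]
orientation: [[0.95, 0.313, -0.0], [0.313, -0.95, 0.002], [0.0, -0.002, -1.0]]
force: [0.4, -0.9, -0.3]
width: 0.0855
grasp_force: 0.0
```

Call:
{"fn": "play_rows", "kwargs": {
  "series": [
    [0.2,-0.2,0,0,0,0,-1],
    [0.4,-0.4,0,0,0,0,-1],
    [0.6,-0.6,0,0,0,0,-1],
    [0.91,-0.87,0,0,0,0,-1],
    [0.91,-0.87,0,0,0,0,-1]
  ]
}}

```text
t: 1.4
eef_pos: [0.4712, -0.1143, 0.2315]
orientation: [[0.95, 0.314, 0.001], [0.314, -0.95, 0.002], [0.002, -0.001, -1.0]]
force: [0.8, 0.8, 0.8]
width: 0.0854
grasp_force: 0.0
```

```bash
python3 - <<'E'
from h import *
s=snap('wrist','w1.png')
V=s['view'];K=s['intrinsics']
for n,p in [('axis',(.5394,.0905,.05)),('pocket',(.5041,.0171,.05)),('hub',(.442,-.18,.068)),('sp',(.5896,-.141,.018)),('disc',(.4933,-.3105,.012)),('post',(.5797,.1787,.11))]:
    q=V[:3,:3]@np.array(p)+V[:3,3]; print(n,K[0,0]*q[0]/-q[2]+K[0,2],K[1,1]*-q[1]/-q[2]+K[1,2])
print(r.read_state()['joint_positions'])
E
```

```text
axis 124.26533514529373 71.78271022045246
pocket 197.0994127907247 138.13280304042388
hub 373.0593582103663 265.3257187660451
sp 381.58561511252464 104.9606980633348
disc 488.03488137985937 240.65497221269473
post -52.63319469423567 -55.5834732946368
[ 0.38335025  0.27158539 -0.28417785  1.94997601  0.08940524  0.92993701
 -1.19221488]
```

View pics/w1.png

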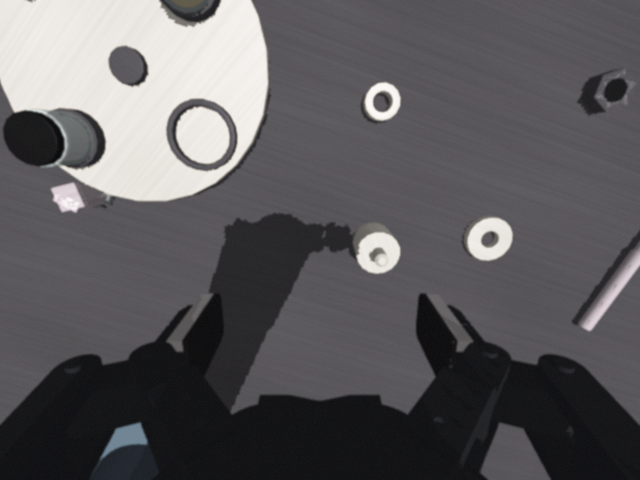

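The wrist view shows the hub top at about (377,252), spacer (382,102), disc (488,239), pocket ring (202,134) and boss (128,66). I'll refine these with depth.

```bash
python3 - <<'E'
from h import *
from scipy.optimize import least_squares
s=dict(np.load('pics/w1.png.npz'));P=cloud(s)
def circ(m):
    q=P[m][:,:2]; a,b=q.min(0),q.max(0)
    (c,rad)=cv2.minEnclosingCircle(q.astype(np.float32)); return len(q),c,rad,q.mean(0)
def near(c,R): return np.hypot(P[...,0]-c[0],P[...,1]-c[1])<R
for n,c,R,z0,z1 in [('hubtop',(.442,-.18),.04,.036,.055),('pin',(.442,-.18),.03,.06,.08),('sp',(.59,-.141),.035,.011,.03),('disc',(.493,-.31),.04,.007,.03),('boss',(.54,.09),.03,.046,.06)]:
    print(n,circ(near(c,R)&(P[...,2]>z0)&(P[...,2]<z1)))
# color-based
g=s['color'].mean(-1)
for n,u,v,R,z,th in [('sp',382,102,26,.018,150),('disc',488,239,32,.012,150),('hub',377,252,32,.044,150)]:
    m=np.zeros(g.shape,np.uint8);cv2.circle(m,(u,v),R,255,-1)
    b=((g>th)&(m>0)).astype(np.uint8)
    cs=max(cv2.findContours(b,cv2.RETR_EXTERNAL,cv2.CHAIN_APPROX_NONE)[0],key=cv2.contourArea)
    e=cv2.fitEllipse(cs);print(n,e,world(s,*e[0],z).round(4))
m=np.zeros(g.shape,np.uint8);cv2.circle(m,(202,134),44,255,-1)
b=((g<150)&(m>0)).astype(np.uint8)
n,l,st,c=cv2.connectedComponentsWithStats(b)
for f,z in ((cv2.RETR_CCOMP,.05),):
    cs,h=cv2.findContours(b,f,cv2.CHAIN_APPROX_NONE)
    for k in cs:
        if len(k)>60:
            e=cv2.fitEllipse(k);print(e,world(s,*e[0],z).round(4))
bm=circ(near((.504,.017),.045)&(P[...,2]>.0455)&(P[...,2]<.056));print('ring',bm)
for u,v,z in[(377,252,.044),(379,258,.068),(202,134,.05),(128,66,.05),(382,102,.018),(488,239,.012)]: print(u,v,world(s,u,v,z).round(4),world(s,u,v).round(4))
E
```

```text
hubtop (1258, (0.4490334987640381, -0.1866408735513687), 0.023231936618685722, array([ 0.45106886, -0.18521022]))
pin (161, (0.448944628238678, -0.18682986497879028), 0.007284918799996376, array([ 0.45004693, -0.18605296]))
sp (758, (0.5933061242103577, -0.140652596950531), 0.017978349700570107, array([ 0.59326584, -0.14036403]))
disc (1351, (0.4957773685455322, -0.3119235336780548), 0.02623419463634491, array([ 0.49625781, -0.31077469]))
boss (1101, (0.5458312034606934, 0.09072478115558624), 0.01612967811524868, array([0.54586376, 0.09032737]))
sp ((382.2669372558594, 100.88894653320312), (34.567806243896484, 37.83572769165039), 18.460634231567383) [ 0.5934 -0.1403  0.018 ]
disc ((489.41839599609375, 238.54759216308594), (40.366058349609375, 46.698280334472656), 55.156524658203125) [ 0.4961 -0.3109  0.012 ]
hub ((378.05242919921875, 252.3338165283203), (40.38682556152344, 43.107662200927734), 56.1685905456543) [ 0.4496 -0.1867  0.044 ]
((201.5055389404297, 134.21755981445312), (66.37398529052734, 73.99423217773438), 138.96681213378906) [0.5088 0.0139 0.05  ]
((202.5274200439453, 134.86474609375), (53.13413619995117, 59.41867446899414), 148.51730346679688) [0.5086 0.0129 0.05  ]
ring (1468, (0.5076819062232971, 0.015067375265061855), 0.03305913507938385, array([0.50908993, 0.01534846]))
377 252 [ 0.4496 -0.1855  0.044 ] [ 0.4532 -0.1818  0.057 ]
379 258 [ 0.4511 -0.1828  0.068 ] [ 0.4506 -0.1832  0.0665]
202 134 [0.5092 0.0135 0.05  ] [0.508  0.0173 0.0384]
128 66 [0.5451 0.0881 0.05  ] [0.5451 0.088  0.0501]
382 102 [ 0.5923 -0.1404  0.018 ] [ 0.5951 -0.1431 -0.0015]
488 239 [ 0.4951 -0.3096  0.012 ] [ 0.4934 -0.3172 -0.0007]
```

Call:
{"fn": "play_rows", "kwargs": {
  "series": [
    [-0.15,0.2,0.1,0,0,0,-1],
    [-0.29,0.41,0.3,0,0,0,-1],
    [-0.29,0.41,0.5,0,0,0,-1],
    [-0.29,0.41,0.7,0,0,0,-1],
    [-0.29,0.41,0.7,0,0,0,-1]
  ]
}}

```text
t: 1.87
eef_pos: [0.4425, -0.1911, 0.1216]
orientation: [[0.952, 0.307, -0.009], [0.307, -0.952, 0.003], [-0.008, -0.006, -1.0]]
force: [-0.2, 0.8, 0.1]
width: 0.0859
grasp_force: 0.0
```

Call:
{"fn": "play_rows", "kwargs": {
  "series": [
    [0,0,0,0,0,0,-1],
    [0,0,0,0,0,0,-1],
    [0,0,0,0,0,0,-1]
  ]
}}

```text
t: 2.12
eef_pos: [0.4485, -0.1915, 0.1282]
orientation: [[0.951, 0.309, 0.003], [0.309, -0.951, -0.001], [0.003, 0.002, -1.0]]
force: [0.3, 0.6, 0.2]
width: 0.0855
grasp_force: 0.0
```

```bash
cat >> h.py <<'E'
def to(x,y,z=None):
    s=r.read_state();p=s['eef_pos'];d=np.array([x,y,p[2] if z is None else z])-p
    print('tcp',np.round(p,4),'units',(np.array(s['orientation']).T@d/.15).round(4))
    R=np.array(s['orientation'])
    print('tilt units about tool', (np.cross(R[:,2],[0,0,-1])@R/np.pi).round(4),'yaw',np.degrees(np.arctan2(R[1,0],R[0,0])),'q',np.round(s['joint_positions'],2))
E
python3 - <<'E'
from h import *
s=snap('wrist','w2.png');P=cloud(s)
m=(np.hypot(P[...,0]-.449,P[...,1]+.187)<.04)
for z0,z1 in((.036,.055),(.06,.08)): print(cv2.minEnclosingCircle(P[m&(P[...,2]>z0)&(P[...,2]<z1)][:,:2].astype(np.float32)),P[m&(P[...,2]>z0)&(P[...,2]<z1)][:,2].max())
to(.4493,-.1867,.016)
E
```

```text
((0.4492639899253845, -0.1874326765537262), 0.023366281762719154) 0.054895054260792255
((0.4478470981121063, -0.18751299381256104), 0.006938605103641748) 0.06848970125634075
tcp [ 0.4484 -0.1915  0.1282] units [ 0.0137 -0.0303  0.7477]
tilt units about tool [ 0.0007 -0.0009  0.    ] yaw 18.0195137948144 q [ 0.49  0.42 -0.21  2.03  0.14  0.69 -1.07]
```

Call:
{"fn": "play_rows", "kwargs": {
  "series": [
    [0.012,-0.028,0.15,0,0,0,-1],
    [0.012,-0.028,0.35,0,0,0,-1],
    [0.012,-0.028,0.55,0,0,0,-1],
    [0.012,-0.028,0.7,0,0,0,-1],
    [0.012,-0.028,0.75,0,0,0,-1]
  ]
}}

```text
t: 2.58
eef_pos: [0.4466, -0.1862, 0.0123]
orientation: [[0.951, 0.309, -0.002], [0.309, -0.951, 0.001], [-0.002, -0.001, -1.0]]
force: [0.1, 1.0, 0.3]
width: 0.085
grasp_force: 0.0
```

Call:
{"fn": "play_rows", "kwargs": {
  "series": [
    [0,0,0,0,0,0,-1],
    [0,0,0,0,0,0,0],
    [0,0,0,0,0,0,1],
    [0,0,0,0,0,0,1],
    [0,0,0,0,0,0,1]
  ]
}}

```text
t: 3.0
eef_pos: [0.4484, -0.1872, 0.0155]
orientation: [[0.951, 0.308, 0.002], [0.308, -0.951, -0.001], [0.002, 0.002, -1.0]]
force: [-1.9, 1.2, 7.5]
width: 0.0444
grasp_force: 60.1
```

Call:
{"fn": "play_rows", "kwargs": {
  "series": [
    [0,0,0,0,0,0,1],
    [0,0,0,0,0,0,1],
    [0,0,0,0,0,0,1],
    [0,0,0,0,0,0,1]
  ]
}}

```text
t: 3.33
eef_pos: [0.4484, -0.1872, 0.0155]
orientation: [[0.951, 0.308, 0.002], [0.308, -0.951, -0.001], [0.002, 0.002, -1.0]]
force: [-1.6, 1.0, 12.3]
width: 0.0443
grasp_force: 60.2
```

Call:
{"fn": "play_rows", "kwargs": {
  "series": [
    [0,0,-0.1,0,0,0,1],
    [0,0,-0.25,0,0,0,1],
    [0,0,-0.45,0,0,0,1],
    [0.1,-0.15,-0.6,0,0,0,1],
    [0.2,-0.3,-0.7,0,0,0,1]
  ]
}}

```text
t: 3.75
eef_pos: [0.4627, -0.1361, 0.1216]
orientation: [[0.953, 0.304, 0.003], [0.304, -0.953, -0.002], [0.003, 0.003, -1.0]]
force: [1.3, 0.0, -2.6]
width: 0.0441
grasp_force: 62.3
```

Call:
{"fn": "play_rows", "kwargs": {
  "series": [
    [0.15,-0.22,0,0,0,0,1],
    [0.3,-0.43,0,0,0,0,1],
    [0.45,-0.65,0,0,0,0,1],
    [0.54,-0.8,0,0,0,0,1],
    [0.59,-0.85,0,0,0,0,1]
  ]
}}

```text
t: 4.17
eef_pos: [0.5073, 0.0195, 0.1197]
orientation: [[0.949, 0.315, 0.002], [0.315, -0.949, 0.003], [0.002, -0.002, -1.0]]
force: [0.1, 0.7, -2.7]
width: 0.0444
grasp_force: 62.3
```

Call:
{"fn": "play_rows", "kwargs": {
  "series": [
    [0,0,0,0,0,0,1],
    [0,0,0,0,0,0,1],
    [0,0,0,0,0,0,1]
  ]
}}

```text
t: 4.42
eef_pos: [0.5062, 0.0116, 0.1188]
orientation: [[0.952, 0.306, -0.001], [0.306, -0.952, -0.001], [-0.001, 0.001, -1.0]]
force: [0.3, -0.8, -2.2]
width: 0.0442
grasp_force: 62.3
```

```bash
python3 - <<'E'
from h import *
s=snap('wrist','w3.png');P=cloud(s)
to(.5085,.0138,.056)
m=(np.hypot(P[...,0]-.5085,P[...,1]-.0138)<.05)
q=P[m&(P[...,2]>.14)&(P[...,2]<.165)]
print('hubtop',len(q),cv2.minEnclosingCircle(q[:,:2].astype(np.float32)),q[:,2].mean())
m2=m&(P[...,2]>.172)&(P[...,2]<.195);q=P[m2];print('pin',len(q),cv2.minEnclosingCircle(q[:,:2].astype(np.float32)) if len(q) else 0)
q=P[m&(P[...,2]>.0455)&(P[...,2]<.054)][:,:2];print('ringpts',len(q),q.min(0),q.max(0))
E
```

```text
tcp [0.5062 0.0115 0.1188] units [ 0.0198 -0.0106  0.4183]
tilt units about tool [0.0003 0.0003 0.    ] yaw 17.80925961837389 q [ 0.08  0.47 -0.24  1.99  0.17  0.7  -1.52]
hubtop 11776 ((0.5175256729125977, 0.016576437279582024), 0.04855551943182945) 0.1490312336153149
pin 15671 ((0.5083590149879456, 0.013750489801168442), 0.050043996423482895)
ringpts 1721 [ 0.48178227 -0.01714464] [0.54034042 0.04799251]
```

View pics/w3.png

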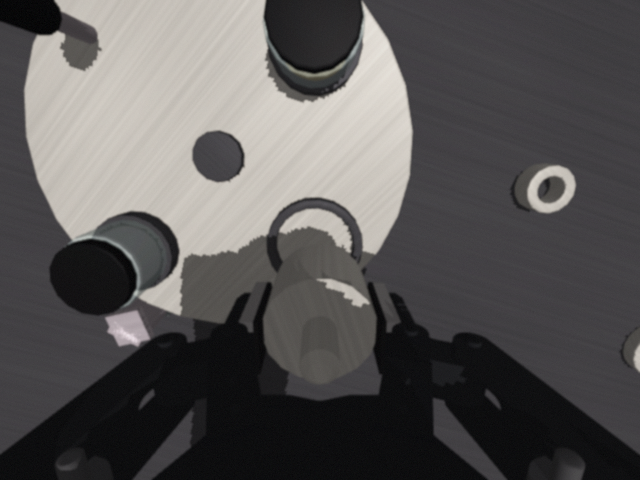

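The ring is visible around (315,235), partly hidden by the held hub (body top about (320,325), pin top about (320,365)). I'll fit the ring and the hub.

```bash
python3 - <<'E'
from h import *
from scipy.optimize import least_squares
s=dict(np.load('pics/w3.png.npz'));P=cloud(s)
g=s['color'].mean(-1);m=(np.hypot(P[...,0]-.508,P[...,1]-.0145)<.042)&(P[...,2]>.0465)&(P[...,2]<.054)
q=P[m][:,:2]
f=least_squares(lambda c:np.maximum(np.abs(np.hypot(*(q-c).T)-.02975)-.00325,0),[.508,.014],loss='soft_l1',f_scale=.001);print('ring',f.x,len(q))
for u,v,z in[(320,325,.1473),(320,365,.1713),(218,156,.05),(550,189,.018)]:print(world(s,u,v,z).round(4),world(s,u,v).round(4))
E
```

```text
ring [0.50746985 0.01538347] 1670
[0.51   0.0126 0.1473] [0.5131 0.0136 0.1525]
[0.5105 0.0128 0.1713] [0.5095 0.0126 0.1701]
[0.5463 0.0902 0.05  ] [0.5461 0.0905 0.0487]
[ 0.5931 -0.1388  0.018 ] [ 0.5942 -0.1512  0.0006]
```

```bash
python3 - <<'E'
from h import *
s=dict(np.load('pics/w3.png.npz'));P=cloud(s)
st=r.read_state();R=np.array(st['orientation']);L=(P-st['eef_pos'])@R
z=-L[...,2]
for a,b in((.022,.036),(.046,.058)):
    m=(z>a)&(z<b)&(np.abs(L[...,1])<.019)&(np.abs(L[...,0])<.045)
    q=L[m];v,u=np.where(m);print(a,len(q),'x',np.percentile(q[:,0],[0,2,50,98,100]).round(4),'y',np.percentile(q[:,1],[0,2,50,98,100]).round(4),'z',np.percentile(-q[:,2],[2,50,98]).round(4),u.min(),u.max(),v.min(),v.max())
# profile along y=0
m=(np.abs(L[...,1])<.002)&(z>-.06)&(np.abs(L[...,0])<.06)
q=L[m];q=q[np.argsort(q[:,0])];print(np.c_[q[::12,0],-q[::12,2]].round(4).tolist())
E
```

```text
0.022 7073 x [-0.0213 -0.0171  0.0074  0.0229  0.0237] y [-0.019  -0.0181 -0.0003  0.0181  0.019 ] z [0.0236 0.0273 0.0333] 271 369 272 376
0.046 1301 x [-0.0061 -0.0042  0.003   0.0076  0.008 ] y [-0.007  -0.0063  0.      0.0061  0.0068] z [0.0463 0.0501 0.0522] 299 340 344 383
[[-0.0061, 0.0484], [-0.0041, 0.0503], [-0.0029, 0.0511], [-0.0025, 0.0516], [-0.0022, 0.0506], [-0.0018, 0.0506], [-0.0016, 0.0509], [-0.001, 0.0511], [-0.0005, 0.0517], [-0.0001, 0.0521], [0.0001, 0.0515], [0.0006, 0.0512], [0.0009, 0.0511], [0.0013, 0.0525], [0.0017, 0.0515], [0.002, 0.0509], [0.0024, 0.051], [0.0028, 0.0509], [0.0031, 0.0509], [0.0034, 0.0508], [0.0038, 0.0522], [0.0042, 0.0493], [0.0044, 0.051], [0.0046, 0.0503], [0.0048, 0.0505], [0.005, 0.0499], [0.0052, 0.0501], [0.0054, 0.0503], [0.0057, 0.0512], [0.0059, 0.051], [0.0061, 0.0492], [0.0063, 0.0469], [0.0065, 0.0298], [0.0066, 0.0404], [0.0067, 0.0381], [0.0068, 0.0425], [0.0068, 0.0282], [0.0069, 0.0318], [0.0069, 0.0385], [0.007, 0.0367], [0.007, 0.0367], [0.0071, 0.0362], [0.0071, 0.0475], [0.0071, 0.0475], [0.0072, 0.0431], [0.0072
[... 2902 characters left out ...]
7], [0.0179, 0.0272], [0.0183, 0.0273], [0.0187, 0.0273], [0.0192, 0.0275], [0.0196, 0.0273], [0.0202, 0.0261], [0.0206, 0.0278], [0.021, 0.0277], [0.0215, 0.028], [0.0221, 0.0282], [0.0224, 0.028], [0.0226, -0.0122], [0.0227, 0.0059], [0.0228, -0.003], [0.0228, 0.0132], [0.0229, 0.0245], [0.0229, 0.0273], [0.0229, 0.0246], [0.0229, 0.0237], [0.023, 0.0135], [0.023, 0.0157], [0.023, 0.0124], [0.023, -0.001], [0.023, -0.0141], [0.0231, 0.008], [0.0231, 0.0081], [0.0231, -0.0092], [0.0231, 0.0058], [0.0232, 0.0261], [0.0232, -0.0137], [0.0232, 0.0021], [0.0232, 0.0072], [0.0232, 0.0235], [0.0233, 0.012], [0.0233, -0.0072], [0.0233, 0.0155], [0.0234, 0.0238], [0.0234, 0.0089], [0.0236, 0.0222]]
```

Call:
{"fn": "play_rows", "kwargs": {
  "series": [
    [0.018,-0.017,0.1,0,0,0,1],
    [0.018,-0.017,0.2,0,0,0,1],
    [0.018,-0.017,0.26,0,0,0,1],
    [0.018,-0.017,0.3,0,0,0,1],
    [0.018,-0.017,0.32,0,0,0,1]
  ]
}}

```text
t: 4.88
eef_pos: [0.5079, 0.016, 0.07]
orientation: [[0.952, 0.307, -0.001], [0.307, -0.952, -0.001], [-0.002, 0.0, -1.0]]
force: [-0.5, 0.1, -1.6]
width: 0.0446
grasp_force: 62.3
```

Call:
{"fn": "play_rows", "kwargs": {
  "series": [
    [0,0,0.02,0,0,0,1],
    [0,0,0.04,0,0,0,1],
    [0,0,0.06,0,0,0,1],
    [0,0,0.07,0,0,0,1],
    [0,0,0.07,0,0,0,1]
  ]
}}

```text
t: 5.3
eef_pos: [0.5085, 0.0171, 0.0602]
orientation: [[0.951, 0.309, -0.0], [0.309, -0.951, -0.0], [-0.0, -0.0, -1.0]]
force: [-0.4, -0.4, -1.8]
width: 0.0441
grasp_force: 62.3
```

Call:
{"fn": "play_rows", "kwargs": {
  "series": [
    [0,0,0,0,0,0,1],
    [0,0,0,0,0,0,1]
  ]
}}

```text
t: 5.47
eef_pos: [0.5087, 0.0171, 0.0605]
orientation: [[0.951, 0.309, 0.0], [0.309, -0.951, 0.0], [0.0, 0.0, -1.0]]
force: [-0.3, -0.8, -3.3]
width: 0.0441
grasp_force: 62.3
```

Call:
{"fn": "play_rows", "kwargs": {
  "series": [
    [-0.01,0.014,0,0,0,0,1],
    [-0.01,0.014,0.01,0,0,0,1],
    [-0.01,0.014,0.02,0,0,0,1],
    [-0.01,0.014,0.022,0,0,0,1],
    [-0.01,0.014,0.022,0,0,0,1]
  ]
}}

```text
t: 5.88
eef_pos: [0.5076, 0.0146, 0.0568]
orientation: [[0.951, 0.309, -0.0], [0.309, -0.951, 0.0], [-0.0, -0.0, -1.0]]
force: [-0.7, -0.3, -3.6]
width: 0.0442
grasp_force: 62.3
```

Call:
{"fn": "play_rows", "kwargs": {
  "series": [
    [0,0,0,0,0,0,1],
    [0,0,0,0,0,0,1]
  ]
}}

```text
t: 6.05
eef_pos: [0.5078, 0.0147, 0.057]
orientation: [[0.951, 0.309, 0.0], [0.309, -0.951, 0.0], [0.0, -0.0, -1.0]]
force: [-0.8, 0.0, -1.2]
width: 0.0441
grasp_force: 62.3
```

Call:
{"fn": "play_rows", "kwargs": {
  "series": [
    [0,0,0.006,0,0,0,1],
    [0,0,0.01,0,0,0,1],
    [0,0,0.01,0,0,0,1]
  ]
}}

```text
t: 6.3
eef_pos: [0.5079, 0.0146, 0.0556]
orientation: [[0.951, 0.309, 0.0], [0.309, -0.951, -0.0], [0.0, 0.0, -1.0]]
force: [-0.6, 0.3, 0.7]
width: 0.0442
grasp_force: 62.5
```

Call:
{"fn": "play_rows", "kwargs": {
  "series": [
    [0,0,0,0,0,0,0],
    [0,0,0,0,0,0,-0.5],
    [0,0,0,0,0,0,-1],
    [0,0,0,0,0,0,-1],
    [0,0,0,0,0,0,-1]
  ]
}}

```text
t: 6.72
eef_pos: [0.5079, 0.0146, 0.0555]
orientation: [[0.951, 0.309, 0.0], [0.309, -0.951, 0.0], [0.0, 0.0, -1.0]]
force: [-1.0, 0.0, 0.5]
width: 0.0855
grasp_force: 0.0
```

Call:
{"fn": "play_rows", "kwargs": {
  "series": [
    [0,0,-0.1,0,0,0,-1],
    [0,0,-0.35,0,0,0,-1],
    [0,0,-0.6,0,0,0,-1],
    [0,0,-0.8,0,0,0,-1],
    [0,0,-0.9,0,0,0,-1]
  ]
}}

```text
t: 7.13
eef_pos: [0.5096, 0.0148, 0.1944]
orientation: [[0.951, 0.309, 0.005], [0.309, -0.951, 0.0], [0.005, 0.001, -1.0]]
force: [1.2, 0.7, 0.0]
width: 0.0854
grasp_force: 0.0
```

Call:
{"fn": "play_rows", "kwargs": {
  "series": [
    [0,0,0,0,0,0,-1],
    [0,0,0,0,0,0,-1]
  ]
}}

```text
t: 7.3
eef_pos: [0.5082, 0.0146, 0.1911]
orientation: [[0.951, 0.309, 0.002], [0.309, -0.951, -0.0], [0.002, 0.001, -1.0]]
force: [-0.4, -0.2, -0.6]
width: 0.0852
grasp_force: 0.0
```

```bash
python3 - <<'E'
from h import *
s=snap('wrist','w4.png');P=cloud(s);to(.5934,-.1400,.02)
m=(np.hypot(P[...,0]-.508,P[...,1]-.0147)<.035)
for z0,z1 in((.077,.09),(.1,.115)): 
    q=P[m&(P[...,2]>z0)&(P[...,2]<z1)];print(len(q),cv2.minEnclosingCircle(q[:,:2].astype(np.float32)),q[:,2].mean())
m=(np.hypot(P[...,0]-.5934,P[...,1]+.14)<.03)&(P[...,2]>.011);print('sp',cv2.minEnclosingCircle(P[m][:,:2].astype(np.float32)))
E
```

```text
tcp [0.5073 0.0145 0.1899] units [0.2286 1.1568 1.1328]
tilt units about tool [-0.      0.0002  0.    ] yaw 17.979030919220744 q [ 0.1   0.36 -0.27  1.94  0.12  0.86 -1.49]
2211 ((0.5086281895637512, 0.014593017287552357), 0.023059716448187828) 0.08290692923564875
300 ((0.5083701014518738, 0.014664091169834137), 0.007190863601863384) 0.10547391628096246
sp ((0.5930727124214172, -0.14055436849594116), 0.018510105088353157)
```

Call:
{"fn": "play_rows", "kwargs": {
  "series": [
    [0.04,0.2,0,0,0,0,-1],
    [0.08,0.45,0.05,0,0,0,-1],
    [0.13,0.7,0.15,0,0,0,-1],
    [0.18,0.9,0.25,0,0,0,-1],
    [0.2,1,0.35,0,0,0,-1]
  ]
}}

```text
t: 7.77
eef_pos: [0.5829, -0.1236, 0.1354]
orientation: [[0.952, 0.305, -0.002], [0.305, -0.952, -0.002], [-0.002, 0.001, -1.0]]
force: [-0.2, -0.1, 0.5]
width: 0.0854
grasp_force: 0.0
```

Call:
{"fn": "play_rows", "kwargs": {
  "series": [
    [0.03,0.16,0.1,0,0,0,-1],
    [0.03,0.16,0.1,0,0,0,-1],
    [0.03,0.16,0.1,0,0,0,-1],
    [0.03,0.16,0.1,0,0,0,-1]
  ]
}}

```text
t: 8.1
eef_pos: [0.5933, -0.1392, 0.1217]
orientation: [[0.951, 0.309, -0.002], [0.309, -0.951, 0.001], [-0.002, -0.002, -1.0]]
force: [-0.4, 0.3, 0.2]
width: 0.0851
grasp_force: 0.0
```

```bash
python3 - <<'E'
from h import *
s=snap('wrist','w5.png');P=cloud(s);
m=(np.hypot(P[...,0]-.5934,P[...,1]+.14)<.03)&(P[...,2]>.011)&(P[...,2]<.03);c=cv2.minEnclosingCircle(P[m][:,:2].astype(np.float32));print('sp',c,np.median(P[m][:,2]))
to(*c[0],.001)
E
```

```text
sp ((0.5936956405639648, -0.1403132528066635), 0.017852403223514557) 0.01672387885053092
tcp [ 0.5938 -0.1388  0.1225] units [-0.0029  0.0107  0.8098]
tilt units about tool [-0.0004  0.0003  0.    ] yaw 18.06769158972732 q [ 0.3   0.61 -0.2   1.72  0.15  0.83 -1.22]
```

Call:
{"fn": "play_rows", "kwargs": {
  "series": [
    [0,0.008,0.2,0,0,0,-1],
    [0,0.008,0.4,0,0,0,-1],
    [0,0.008,0.58,0,0,0,-1],
    [0,0.008,0.69,0,0,0,-1],
    [0,0.008,0.74,0,0,0,-1]
  ]
}}

```text
t: 8.57
eef_pos: [0.5929, -0.1396, 0.0099]
orientation: [[0.951, 0.31, -0.003], [0.31, -0.951, 0.001], [-0.003, -0.002, -1.0]]
force: [-1.0, -0.0, 0.2]
width: 0.0852
grasp_force: 0.0
```

Call:
{"fn": "play_rows", "kwargs": {
  "series": [
    [0,0,0,0,0,0,-1],
    [0,0,0,0,0,0,-1],
    [0,0,0,0,0,0,-1]
  ]
}}

```text
t: 8.82
eef_pos: [0.596, -0.1412, 0.0136]
orientation: [[0.951, 0.309, 0.003], [0.309, -0.951, -0.0], [0.002, 0.001, -1.0]]
force: [0.6, 0.5, 0.4]
width: 0.0854
grasp_force: 0.0
```

Call:
{"fn": "play_rows", "kwargs": {
  "series": [
    [-0.013,-0.01,0.04,0,0,0,-1],
    [-0.013,-0.01,0.08,0,0,0,-1],
    [-0.013,-0.01,0.08,0,0,0,-1],
    [-0.013,-0.01,0.08,0,0,0,-1]
  ]
}}

```text
t: 9.15
eef_pos: [0.592, -0.1405, -0.0003]
orientation: [[0.951, 0.309, -0.001], [0.309, -0.951, 0.0], [-0.001, -0.0, -1.0]]
force: [-0.0, -0.0, 0.1]
width: 0.0854
grasp_force: 0.0
```

Call:
{"fn": "play_rows", "kwargs": {
  "series": [
    [0,0,0,0,0,0,0],
    [0,0,0,0,0,0,0.2],
    [0,0,0,0,0,0,1],
    [0,0,0,0,0,0,1],
    [0,0,0,0,0,0,1]
  ]
}}

```text
t: 9.57
eef_pos: [0.5927, -0.1407, 0.0005]
orientation: [[0.951, 0.309, 0.001], [0.309, -0.951, -0.0], [0.0, 0.0, -1.0]]
force: [-0.2, -0.8, 2.4]
width: 0.0333
grasp_force: 59.7
```

Call:
{"fn": "play_rows", "kwargs": {
  "series": [
    [0,0,0,0,0,0,1],
    [0,0,0,0,0,0,1],
    [0,0,0,0,0,0,1]
  ]
}}

```text
t: 9.82
eef_pos: [0.5927, -0.1406, 0.0004]
orientation: [[0.951, 0.309, 0.001], [0.309, -0.951, -0.0], [0.001, 0.0, -1.0]]
force: [-1.5, 0.1, 5.8]
width: 0.0331
grasp_force: 60.1
```

Call:
{"fn": "play_rows", "kwargs": {
  "series": [
    [0,0,-0.15,0,0,0,1],
    [0,0,-0.35,0,0,0,1],
    [0,0,-0.6,0,0,0,1],
    [0,-0.1,-0.8,0,0,0,1],
    [-0.03,-0.25,-0.95,0,0,0,1]
  ]
}}

```text
t: 10.23
eef_pos: [0.5782, -0.1083, 0.1451]
orientation: [[0.952, 0.305, 0.004], [0.305, -0.952, -0.002], [0.003, 0.003, -1.0]]
force: [0.1, 0.5, -0.8]
width: 0.0332
grasp_force: 60.0
```

Call:
{"fn": "play_rows", "kwargs": {
  "series": [
    [-0.04,-0.2,0,0,0,0,1],
    [-0.08,-0.4,0,0,0,0,1],
    [-0.12,-0.6,0,0,0,0,1],
    [-0.15,-0.8,0,0,0,0,1],
    [-0.18,-0.9,0,0,0,0,1]
  ]
}}

```text
t: 10.65
eef_pos: [0.5072, 0.0177, 0.1423]
orientation: [[0.95, 0.312, -0.001], [0.312, -0.95, 0.002], [-0.001, -0.002, -1.0]]
force: [0.8, 0.6, -0.3]
width: 0.0333
grasp_force: 60.0
```

Call:
{"fn": "play_rows", "kwargs": {
  "series": [
    [0,0,0,0,0,0,1],
    [0,0,0,0,0,0,1],
    [0,0,0,0,0,0,1]
  ]
}}

```text
t: 10.9
eef_pos: [0.5095, 0.0128, 0.1424]
orientation: [[0.951, 0.308, 0.0], [0.308, -0.951, -0.001], [0.0, 0.001, -1.0]]
force: [-0.2, -0.7, -0.6]
width: 0.0328
grasp_force: 60.0
```

```bash
cat >> h.py <<'E'
def held(f,rad):
    s=snap('wrist',f);P=cloud(s);st=r.read_state();L=(P-st['eef_pos'])@np.array(st['orientation']);z=-L[...,2]
    m=(z>-.006)&(z<.03)&(np.abs(L[...,1])<rad*.5)&(np.abs(L[...,0])<.04)
    q=L[m];print('held z',np.percentile(-q[:,2],[2,50,98]).round(4),'x',np.percentile(q[:,0],[1,50,99]).round(4))
    zt=np.median(-q[:,2]);t=q[np.abs(-q[:,2]-zt)<.003]
    for y in(-.006,-.003,0,.003,.006):
        k=t[np.abs(t[:,1]-y)<.0015]
        if len(k): print(y,'far edge x',k[:,0].max().round(4),'cx',(k[:,0].max()-np.sqrt(rad**2-y*y)).round(4),'min',k[:,0].min().round(4))
E
python3 - <<'E'
from h import *
held('w6.png',.018);to(.5085,.0146,.085)
E
```

```text
held z [0.0006 0.0153 0.0174] x [-0.0156 -0.0042  0.0186]
-0.006 far edge x 0.0183 cx 0.0014 min -0.0158
-0.003 far edge x 0.0185 cx 0.0008 min -0.0164
0 far edge x 0.0188 cx 0.0008 min -0.0171
0.003 far edge x 0.0188 cx 0.0011 min -0.0167
0.006 far edge x 0.0179 cx 0.0009 min -0.0155
tcp [0.5097 0.0125 0.1424] units [-0.0033 -0.0163  0.3827]
tilt units about tool [ 0.0002 -0.      0.    ] yaw 17.87797472466088 q [ 0.08  0.44 -0.24  1.97  0.15  0.75 -1.5 ]
```

View pics/w6.png

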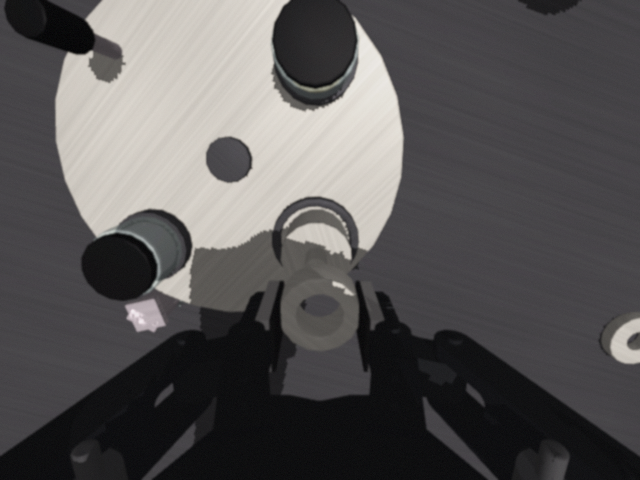

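The spacer is held level at (320,310) over the hub, 0.9 mm forward of the TCP. I'll lower it to just above the pin and correct.

Call:
{"fn": "play_rows", "kwargs": {
  "series": [
    [-0.009,-0.016,0.08,0,0,0,1],
    [-0.009,-0.016,0.15,0,0,0,1],
    [-0.009,-0.016,0.18,0,0,0,1],
    [-0.009,-0.016,0.18,0,0,0,1],
    [-0.009,-0.016,0.18,0,0,0,1]
  ]
}}

```text
t: 11.37
eef_pos: [0.507, 0.0152, 0.1151]
orientation: [[0.951, 0.308, -0.001], [0.308, -0.951, -0.0], [-0.001, -0.0, -1.0]]
force: [0.8, 0.1, -0.6]
width: 0.0335
grasp_force: 60.0
```

```bash
python3 - <<'E'
from h import *
to(.5085-.0009,.0146-.0003,.086)
E
```

```text
tcp [0.507  0.0152 0.1151] units [0.0019 0.007  0.194 ]
tilt units about tool [-0.0001  0.0003  0.    ] yaw 17.94261060584947 q [ 0.06  0.48 -0.23  1.99  0.16  0.69 -1.52]
```

Call:
{"fn": "play_rows", "kwargs": {
  "series": [
    [0.001,0.006,0,0,0,0,1],
    [0.001,0.006,0.04,0,0,0,1],
    [0.001,0.006,0.08,0,0,0,1],
    [0.001,0.006,0.12,0,0,0,1],
    [0.001,0.006,0.15,0,0,0,1]
  ]
}}

```text
t: 11.78
eef_pos: [0.5072, 0.0148, 0.0921]
orientation: [[0.951, 0.309, -0.001], [0.309, -0.951, -0.0], [-0.001, -0.0, -1.0]]
force: [-0.6, 0.3, -1.3]
width: 0.0333
grasp_force: 60.0
```

Call:
{"fn": "play_rows", "kwargs": {
  "series": [
    [0,0,0.01,0,0,0,1],
    [0,0,0.02,0,0,0,1],
    [0,0,0.03,0,0,0,1],
    [0,0,0.03,0,0,0,1]
  ]
}}

```text
t: 12.12
eef_pos: [0.5075, 0.0149, 0.0883]
orientation: [[0.951, 0.309, -0.0], [0.309, -0.951, -0.0], [-0.0, -0.0, -1.0]]
force: [-0.3, -0.2, -1.6]
width: 0.0334
grasp_force: 60.0
```

Passed over the pin with no force; lower the last 3 mm.

Call:
{"fn": "play_rows", "kwargs": {
  "series": [
    [0,0,0.008,0,0,0,1],
    [0,0,0.016,0,0,0,1],
    [0,0,0.02,0,0,0,1],
    [0,0,0.02,0,0,0,1]
  ]
}}

```text
t: 12.45
eef_pos: [0.5075, 0.0148, 0.0854]
orientation: [[0.951, 0.309, -0.0], [0.309, -0.951, -0.0], [-0.0, 0.0, -1.0]]
force: [0.2, -0.9, -1.1]
width: 0.0332
grasp_force: 60.0
```

Call:
{"fn": "play_rows", "kwargs": {
  "series": [
    [0,0,0.005,0,0,0,1],
    [0,0,0.01,0,0,0,1],
    [0,0,0.01,0,0,0,1]
  ]
}}

```text
t: 12.7
eef_pos: [0.5078, 0.0148, 0.0844]
orientation: [[0.951, 0.309, 0.0], [0.309, -0.951, -0.0], [0.0, 0.0, -1.0]]
force: [-0.7, -0.1, 3.1]
width: 0.0329
grasp_force: 60.5
```

Contact. Release and retreat upwards.

Call:
{"fn": "play_rows", "kwargs": {
  "series": [
    [0,0,0,0,0,0,0.1],
    [0,0,0,0,0,0,-0.5],
    [0,0,0,0,0,0,-1],
    [0,0,0,0,0,0,-1],
    [0,0,0,0,0,0,-1]
  ]
}}

```text
t: 13.12
eef_pos: [0.5075, 0.0149, 0.0839]
orientation: [[0.951, 0.309, -0.0], [0.309, -0.951, 0.0], [-0.0, -0.0, -1.0]]
force: [0.4, -1.0, -0.4]
width: 0.0839
grasp_force: 0.0
```

Call:
{"fn": "play_rows", "kwargs": {
  "series": [
    [0,0,-0.1,0,0,0,-1],
    [0,0,-0.35,0,0,0,-1],
    [0,0,-0.6,0,0,0,-1],
    [0,0,-0.75,0,0,0,-1],
    [0,0,-0.75,0,0,0,-1]
  ]
}}

```text
t: 13.53
eef_pos: [0.5108, 0.0152, 0.2014]
orientation: [[0.951, 0.308, 0.009], [0.308, -0.951, 0.0], [0.009, 0.002, -1.0]]
force: [0.4, 0.5, -0.1]
width: 0.0857
grasp_force: 0.0
```

Call:
{"fn": "play_rows", "kwargs": {
  "series": [
    [0,0,0,0,0,0,-1],
    [0,0,0,0,0,0,-1]
  ]
}}

```text
t: 13.7
eef_pos: [0.5069, 0.0147, 0.1957]
orientation: [[0.951, 0.309, -0.001], [0.309, -0.951, -0.0], [-0.001, -0.0, -1.0]]
force: [-0.7, 0.1, 0.1]
width: 0.0852
grasp_force: 0.0
```

```bash
python3 - <<'E'
from h import *
s=snap('wrist','w7.png');P=cloud(s)
m=(np.hypot(P[...,0]-.508,P[...,1]-.0147)<.035)
for z0,z1 in((.077,.09),(.096,.12)): 
    q=P[m&(P[...,2]>z0)&(P[...,2]<z1)];print(len(q),cv2.minEnclosingCircle(q[:,:2].astype(np.float32)),np.percentile(q[:,2],[5,50,95]))
to(.496,-.3112)
E
```

```text
851 ((0.508735716342926, 0.0145174665376544), 0.023096654564142227) [0.08064023 0.08293841 0.08802961]
1541 ((0.5088474750518799, 0.014850527048110962), 0.018012361600995064) [0.09821389 0.10089073 0.10666423]
tcp [0.5065 0.0147 0.1953] units [-7.378e-01  2.045e+00  6.000e-04]
tilt units about tool [-0.0002  0.0007  0.    ] yaw 17.98455493864363 q [ 0.09  0.36 -0.26  1.93  0.12  0.87 -1.48]
```

Call:
{"fn": "play_rows", "kwargs": {
  "series": [
    [-0.08,0.23,0,0,0,0,-1],
    [-0.16,0.46,0,0,0,0,-1],
    [-0.25,0.7,0,0,0,0,-1],
    [-0.33,0.9,0,0,0,0,-1],
    [-0.36,1,0,0,0,0,-1]
  ]
}}

```text
t: 14.17
eef_pos: [0.5003, -0.1495, 0.1948]
orientation: [[0.953, 0.304, -0.004], [0.304, -0.953, -0.002], [-0.004, 0.0, -1.0]]
force: [-0.8, -0.7, 0.3]
width: 0.0853
grasp_force: 0.0
```

Call:
{"fn": "play_rows", "kwargs": {
  "series": [
    [-0.08,0.23,0.05,0,0,0,-1],
    [-0.16,0.46,0.15,0,0,0,-1],
    [-0.25,0.7,0.25,0,0,0,-1],
    [-0.33,0.9,0.35,0,0,0,-1],
    [-0.37,1,0.45,0,0,0,-1]
  ]
}}

```text
t: 14.58
eef_pos: [0.4935, -0.3093, 0.1266]
orientation: [[0.953, 0.304, -0.003], [0.304, -0.953, -0.001], [-0.003, 0.0, -1.0]]
force: [0.3, 0.5, 0.4]
width: 0.0855
grasp_force: 0.0
```

Call:
{"fn": "play_rows", "kwargs": {
  "series": [
    [-0.01,0.045,0,0,0,0,-1],
    [-0.01,0.045,0,0,0,0,-1],
    [-0.01,0.045,0,0,0,0,-1],
    [-0.01,0.045,0,0,0,0,-1]
  ]
}}

```text
t: 14.92
eef_pos: [0.4977, -0.309, 0.1296]
orientation: [[0.95, 0.311, 0.001], [0.311, -0.95, 0.001], [0.001, -0.001, -1.0]]
force: [0.9, -0.1, -0.1]
width: 0.0852
grasp_force: 0.0
```

```bash
python3 - <<'E'
from h import *
s=snap('wrist','w8.png');P=cloud(s);
m=(np.hypot(P[...,0]-.496,P[...,1]+.311)<.035)&(P[...,2]>.007)&(P[...,2]<.025);c=cv2.minEnclosingCircle(P[m][:,:2].astype(np.float32));print('disc',c,np.median(P[m][:,2]))
to(*c[0],.0)
E
```

```text
disc ((0.49562370777130127, -0.31194281578063965), 0.02591642178595066) 0.010811515449290047
tcp [ 0.4978 -0.3091  0.1298] units [-0.0208  0.0132  0.8652]
tilt units about tool [-0.     -0.0004  0.    ] yaw 18.149773382143792 q [ 0.58  0.56 -0.14  1.79  0.1   0.8  -0.86]
```

Call:
{"fn": "play_rows", "kwargs": {
  "series": [
    [-0.02,0.012,0.2,0,0,0,-1],
    [-0.02,0.012,0.4,0,0,0,-1],
    [-0.02,0.012,0.6,0,0,0,-1],
    [-0.02,0.012,0.73,0,0,0,-1],
    [-0.02,0.012,0.79,0,0,0,-1]
  ]
}}

```text
t: 15.38
eef_pos: [0.4936, -0.3114, 0.0085]
orientation: [[0.95, 0.311, -0.003], [0.311, -0.95, 0.002], [-0.002, -0.003, -1.0]]
force: [-0.5, 1.1, 0.2]
width: 0.0859
grasp_force: 0.0
```

Call:
{"fn": "play_rows", "kwargs": {
  "series": [
    [0,0,0,0,0,0,-1],
    [0,0,0,0,0,0,-1],
    [0,0,0,0,0,0,-1]
  ]
}}

```text
t: 15.63
eef_pos: [0.4958, -0.3141, 0.0122]
orientation: [[0.951, 0.309, 0.003], [0.309, -0.951, -0.001], [0.002, 0.002, -1.0]]
force: [0.2, -0.8, -0.3]
width: 0.0856
grasp_force: 0.0
```

```bash
python3 - <<'E'
from h import *
to(.4958,-.3117,.0)
E
```

```text
tcp [ 0.4958 -0.3141  0.0122] units [ 0.0048 -0.0155  0.0815]
tilt units about tool [ 0.0006 -0.0007  0.    ] yaw 18.01146043071272 q [ 0.57  0.74 -0.11  1.82  0.13  0.59 -0.88]
```

Call:
{"fn": "play_rows", "kwargs": {
  "series": [
    [0.005,-0.015,0.04,0,0,0,-1],
    [0.005,-0.015,0.082,0,0,0,-1],
    [0.005,-0.015,0.082,0,0,0,-1],
    [0.005,-0.015,0.082,0,0,0,-1]
  ]
}}

```text
t: 15.97
eef_pos: [0.4941, -0.3113, -0.002]
orientation: [[0.951, 0.309, -0.001], [0.309, -0.951, 0.0], [-0.0, -0.0, -1.0]]
force: [0.5, 0.3, 0.6]
width: 0.0862
grasp_force: 0.0
```

Call:
{"fn": "play_rows", "kwargs": {
  "series": [
    [0,0,0,0,0,0,-0.3],
    [0,0,0,0,0,0,0],
    [0,0,0,0,0,0,1],
    [0,0,0,0,0,0,1],
    [0,0,0,0,0,0,1]
  ]
}}

```text
t: 16.38
eef_pos: [0.4946, -0.3117, -0.0009]
orientation: [[0.951, 0.309, 0.0], [0.309, -0.951, -0.0], [0.0, 0.001, -1.0]]
force: [-2.5, 1.2, 6.2]
width: 0.0497
grasp_force: 60.6
```

Call:
{"fn": "play_rows", "kwargs": {
  "series": [
    [0,0,0,0,0,0,1],
    [0,0,0,0,0,0,1],
    [0,0,0,0,0,0,1]
  ]
}}

```text
t: 16.63
eef_pos: [0.4945, -0.3117, -0.0009]
orientation: [[0.951, 0.309, 0.0], [0.309, -0.951, -0.0], [0.0, 0.001, -1.0]]
force: [-2.2, 0.3, 8.0]
width: 0.049
grasp_force: 60.6
```

Call:
{"fn": "play_rows", "kwargs": {
  "series": [
    [0,0,-0.1,0,0,0,1],
    [0,0,-0.3,0,0,0,1],
    [0,0,-0.5,0,0,0,1],
    [0.04,-0.1,-0.75,0,0,0,1],
    [0.1,-0.25,-0.97,0,0,0,1]
  ]
}}

```text
t: 17.05
eef_pos: [0.4962, -0.2736, 0.1454]
orientation: [[0.953, 0.304, 0.0], [0.304, -0.953, -0.002], [-0.0, 0.002, -1.0]]
force: [1.4, -0.1, -0.2]
width: 0.0493
grasp_force: 62.6
```

Call:
{"fn": "play_rows", "kwargs": {
  "series": [
    [0.08,-0.2,0,0,0,0,1],
    [0.15,-0.4,0,0,0,0,1],
    [0.22,-0.6,0,0,0,0,1],
    [0.3,-0.8,0,0,0,0,1],
    [0.36,-1,0,0,0,0,1]
  ]
}}

```text
t: 17.47
eef_pos: [0.5022, -0.1101, 0.1439]
orientation: [[0.951, 0.309, 0.001], [0.309, -0.951, 0.0], [0.001, 0.0, -1.0]]
force: [0.6, -0.4, -0.9]
width: 0.0494
grasp_force: 62.6
```

Call:
{"fn": "play_rows", "kwargs": {
  "series": [
    [0.08,-0.2,0,0,0,0,1],
    [0.15,-0.4,0,0,0,0,1],
    [0.22,-0.6,0,0,0,0,1],
    [0.28,-0.74,0,0,0,0,1],
    [0.3,-0.79,0,0,0,0,1]
  ]
}}

```text
t: 17.88
eef_pos: [0.5083, 0.0196, 0.1438]
orientation: [[0.949, 0.314, 0.0], [0.314, -0.949, 0.002], [0.001, -0.002, -1.0]]
force: [0.8, -0.2, -2.6]
width: 0.0492
grasp_force: 62.6
```

Call:
{"fn": "play_rows", "kwargs": {
  "series": [
    [0,0,0,0,0,0,1],
    [0,0,0,0,0,0,1],
    [0,0,0,0,0,0,1]
  ]
}}

```text
t: 18.13
eef_pos: [0.5081, 0.0126, 0.1435]
orientation: [[0.952, 0.306, -0.001], [0.306, -0.952, -0.001], [-0.001, 0.001, -1.0]]
force: [1.2, -0.5, -0.7]
width: 0.0493
grasp_force: 62.6
```

```bash
python3 - <<'E'
from h import *
held('w9.png',.026);to(.5088,.0148,.102)
E
```

```text
held z [0.0026 0.0116 0.0129] x [-0.023   0.0053  0.0263]
-0.006 far edge x 0.0261 cx 0.0008 min -0.024
-0.003 far edge x 0.027 cx 0.0012 min -0.0248
0 far edge x 0.0266 cx 0.0006 min -0.0241
0.003 far edge x 0.0266 cx 0.0007 min -0.0243
0.006 far edge x 0.0261 cx 0.0008 min -0.024
tcp [0.5082 0.0126 0.1436] units [ 0.0085 -0.013   0.2771]
tilt units about tool [0.0003 0.0002 0.    ] yaw 17.817531576668014 q [ 0.05  0.43 -0.2   1.97  0.12  0.75 -1.49]
```

View pics/w9.png

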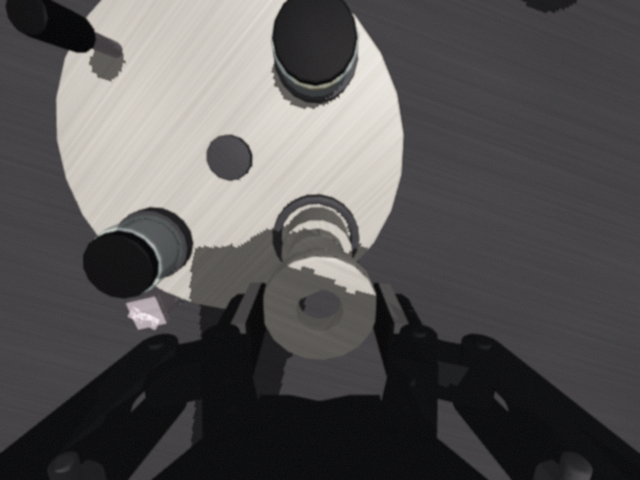

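The disc is held level, bore at (320,303). Lower to just above the pin.

Call:
{"fn": "play_rows", "kwargs": {
  "series": [
    [0.003,-0.012,0.08,0,0,0,1],
    [0.003,-0.012,0.15,0,0,0,1],
    [0.003,-0.012,0.18,0,0,0,1],
    [0.003,-0.012,0.18,0,0,0,1],
    [0.003,-0.012,0.18,0,0,0,1]
  ]
}}

```text
t: 18.6
eef_pos: [0.5079, 0.0161, 0.1164]
orientation: [[0.951, 0.308, -0.001], [0.308, -0.951, -0.0], [-0.001, -0.0, -1.0]]
force: [-0.1, 1.4, -0.7]
width: 0.049
grasp_force: 62.6
```

```bash
python3 - <<'E'
from h import *
to(.508,.0145,.1015)
E
```

```text
tcp [0.5079 0.0161 0.1164] units [-0.0026  0.0103  0.0991]
tilt units about tool [-0.      0.0003  0.    ] yaw 17.937812252897288 q [ 0.04  0.47 -0.2   1.99  0.14  0.69 -1.5 ]
```

Call:
{"fn": "play_rows", "kwargs": {
  "series": [
    [-0.003,0.01,0,0,0,0,1],
    [-0.003,0.01,0.02,0,0,0,1],
    [-0.003,0.01,0.04,0,0,0,1],
    [-0.003,0.01,0.06,0,0,0,1],
    [-0.003,0.01,0.07,0,0,0,1]
  ]
}}

```text
t: 19.02
eef_pos: [0.508, 0.0151, 0.1058]
orientation: [[0.951, 0.309, -0.0], [0.309, -0.951, -0.0], [-0.0, -0.0, -1.0]]
force: [0.0, -1.2, -1.2]
width: 0.0493
grasp_force: 62.6
```

Call:
{"fn": "play_rows", "kwargs": {
  "series": [
    [0,0,0.006,0,0,0,1],
    [0,0,0.012,0,0,0,1],
    [0,0,0.016,0,0,0,1],
    [0,0,0.016,0,0,0,1]
  ]
}}

```text
t: 19.35
eef_pos: [0.5082, 0.0151, 0.1037]
orientation: [[0.951, 0.309, -0.0], [0.309, -0.951, -0.0], [-0.0, -0.0, -1.0]]
force: [-0.4, -0.3, -1.3]
width: 0.0492
grasp_force: 62.6
```

Call:
{"fn": "play_rows", "kwargs": {
  "series": [
    [0,0,0.004,0,0,0,1],
    [0,0,0.008,0,0,0,1],
    [0,0,0.01,0,0,0,1],
    [0,0,0.01,0,0,0,1]
  ]
}}

```text
t: 19.68
eef_pos: [0.5082, 0.0151, 0.1022]
orientation: [[0.951, 0.309, -0.0], [0.309, -0.951, -0.0], [-0.0, -0.0, -1.0]]
force: [-0.4, -0.4, -0.5]
width: 0.0492
grasp_force: 62.6
```

Call:
{"fn": "play_rows", "kwargs": {
  "series": [
    [0,0,0.004,0,0,0,1],
    [0,0,0.008,0,0,0,1],
    [0,0,0.008,0,0,0,1]
  ]
}}

```text
t: 19.93
eef_pos: [0.5083, 0.0151, 0.1011]
orientation: [[0.951, 0.309, 0.0], [0.309, -0.951, -0.0], [0.0, 0.0, -1.0]]
force: [-0.2, -0.0, -0.5]
width: 0.0494
grasp_force: 62.7
```

Call:
{"fn": "play_rows", "kwargs": {
  "series": [
    [0,0,0.003,0,0,0,1],
    [0,0,0.006,0,0,0,1],
    [0,0,0.006,0,0,0,1]
  ]
}}

```text
t: 20.18
eef_pos: [0.5087, 0.015, 0.101]
orientation: [[0.951, 0.309, 0.001], [0.309, -0.951, -0.0], [0.001, 0.001, -1.0]]
force: [-2.2, -1.1, 7.9]
width: 0.0493
grasp_force: 63.6
```

Contact. Release and retreat.

Call:
{"fn": "play_rows", "kwargs": {
  "series": [
    [0,0,0,0,0,0,-0.3],
    [0,0,0,0,0,0,-0.6],
    [0,0,0,0,0,0,-1],
    [0,0,0,0,0,0,-1],
    [0,0,0,0,0,0,-1]
  ]
}}

```text
t: 20.6
eef_pos: [0.5082, 0.0151, 0.1001]
orientation: [[0.951, 0.309, -0.0], [0.309, -0.951, 0.0], [-0.0, -0.0, -1.0]]
force: [0.3, 0.0, 0.6]
width: 0.0854
grasp_force: 0.0
```

Call:
{"fn": "play_rows", "kwargs": {
  "series": [
    [0,0,-0.1,0,0,0,-1],
    [0,0,-0.3,0,0,0,-1],
    [0,0,-0.5,0,0,0,-1],
    [0,0,-0.6,0,0,0,-1],
    [0,0,-0.6,0,0,0,-1]
  ]
}}

```text
t: 21.02
eef_pos: [0.5107, 0.0153, 0.1936]
orientation: [[0.951, 0.309, 0.007], [0.309, -0.951, 0.0], [0.006, 0.002, -1.0]]
force: [0.9, 0.0, 0.7]
width: 0.0855
grasp_force: 0.0
```

Call:
{"fn": "play_rows", "kwargs": {
  "series": [
    [0,0,0,0,0,0,-1],
    [0,0,0,0,0,0,-1]
  ]
}}

```text
t: 21.18
eef_pos: [0.5075, 0.015, 0.1892]
orientation: [[0.951, 0.309, -0.002], [0.309, -0.951, -0.0], [-0.002, -0.0, -1.0]]
force: [0.2, -0.9, -0.5]
width: 0.0852
grasp_force: 0.0
```

```bash
python3 - <<'E'
from h import *
s=snap('wrist','w10.png');P=cloud(s)
m=(np.hypot(P[...,0]-.508,P[...,1]-.0147)<.04)
for z0,z1 in((.077,.09),(.107,.125)): 
    q=P[m&(P[...,2]>z0)&(P[...,2]<z1)];print(len(q),cv2.minEnclosingCircle(q[:,:2].astype(np.float32)),np.percentile(q[:,2],[5,50,95]))
q=P[(np.hypot(P[...,0]-.585,P[...,1]-.18)<.04)&(P[...,2]>.1)&(P[...,2]<.12)];print('post',len(q),q.mean(0) if len(q) else 0, cv2.minEnclosingCircle(q[:,:2].astype(np.float32)) if len(q) else 0)
a=P[(np.hypot(P[...,0]-.5455,P[...,1]-.09)<.025)&(P[...,2]>.046)&(P[...,2]<.055)];c=cv2.minEnclosingCircle(a[:,:2].astype(np.float32));print('axis',c)
t=s['view'];print(s['depth'].min())
t=dict(np.load('pics/top1.png.npz'));PT=cloud(t)
q=PT[(np.hypot(PT[...,0]-.58,PT[...,1]-.18)<.05)&(PT[...,2]>.1)&(PT[...,2]<.12)];print('post top',q.mean(0))
q=P[(np.hypot(P[...,0]-.41,P[...,1]-.125)<.04)&(P[...,2]>.047)&(P[...,2]<.065)];print('pointer',len(q),q.mean(0) if len(q) else 0)
to(.585,.1825)
E
```

```text
100 ((0.5163449048995972, 0.01658528670668602), 0.01688377372920513) [0.07807749 0.08260994 0.08956876]
3622 ((0.5099337100982666, 0.01536452304571867), 0.02590026706457138) [0.11051769 0.11277442 0.11386113]
post 1202 [0.58951501 0.17894659 0.10765542] ((0.5890509486198425, 0.18059580028057098), 0.01079200766980648)
axis ((0.5456217527389526, 0.09135409444570541), 0.01590997539460659)
0.0
post top [0.58690022 0.1813879  0.10825993]
pointer 794 [0.4126403  0.12290974 0.05424158]
tcp [0.5073 0.015  0.1889] units [ 0.8376 -0.9022 -0.0014]
tilt units about tool [-0.0002  0.0007  0.    ] yaw 17.98543505047568 q [ 0.06  0.36 -0.22  1.94  0.1   0.85 -1.47]
```

The stack measures well: disc top at 113 mm, centred. Next is the post at (0.589,0.181).

Call:
{"fn": "play_rows", "kwargs": {
  "series": [
    [0.17,-0.18,0,0,0,0,-1],
    [0.34,-0.35,0,0,0,0,-1],
    [0.51,-0.53,0,0,0,0,-1],
    [0.68,-0.7,0,0,0,0,-1],
    [0.83,-0.86,0,0,0,0,-1]
  ]
}}

```text
t: 21.65
eef_pos: [0.5867, 0.1782, 0.1885]
orientation: [[0.951, 0.309, -0.002], [0.309, -0.951, -0.0], [-0.002, -0.0, -1.0]]
force: [0.3, 0.0, -0.0]
width: 0.0853
grasp_force: 0.0
```

Call:
{"fn": "play_rows", "kwargs": {
  "series": [
    [0.03,-0.02,0.1,0,0,0,-1],
    [0.03,-0.02,0.2,0,0,0,-1],
    [0.03,-0.02,0.25,0,0,0,-1],
    [0.03,-0.02,0.25,0,0,0,-1],
    [0.03,-0.02,0.25,0,0,0,-1]
  ]
}}

```text
t: 22.07
eef_pos: [0.5895, 0.1796, 0.1518]
orientation: [[0.951, 0.308, -0.002], [0.308, -0.951, -0.001], [-0.002, 0.0, -1.0]]
force: [1.0, -1.2, 0.7]
width: 0.0855
grasp_force: 0.0
```

```bash
python3 - <<'E'
from h import *
s=snap('wrist','w11.png');P=cloud(s)
q=P[(np.hypot(P[...,0]-.589,P[...,1]-.1806)<.03)&(P[...,2]>.1)&(P[...,2]<.118)];print('post',len(q),cv2.minEnclosingCircle(q[:,:2].astype(np.float32)))
to(.589,.1806,.073)
t=snap('top','top2.png')
E
```

```text
post 881 ((0.589935839176178, 0.18131092190742493), 0.009978475980460644)
tcp [0.5902 0.1798 0.1527] units [-0.0055 -0.0079  0.5311]
tilt units about tool [0.0001 0.0001 0.    ] yaw 17.932769187051463 q [-0.21  0.58 -0.23  1.68  0.16  0.9  -1.75]
```

Call:
{"fn": "play_rows", "kwargs": {
  "series": [
    [-0.002,-0.01,0.13,0,0,0,-1],
    [-0.002,-0.01,0.26,0,0,0,-1],
    [-0.002,-0.01,0.39,0,0,0,-1],
    [-0.002,-0.01,0.49,0,0,0,-1],
    [-0.002,-0.01,0.53,0,0,0,-1]
  ]
}}

```text
t: 22.58
eef_pos: [0.5887, 0.1811, 0.0719]
orientation: [[0.951, 0.308, -0.002], [0.308, -0.951, -0.001], [-0.002, 0.0, -1.0]]
force: [-0.3, -0.3, -0.4]
width: 0.0854
grasp_force: 0.0
```

Call:
{"fn": "play_rows", "kwargs": {
  "series": [
    [0,0,0,0,0,0,-1],
    [0,0,0,0,0,0,-1],
    [0,0,0,0,0,0,-1]
  ]
}}

```text
t: 22.83
eef_pos: [0.5905, 0.1821, 0.0746]
orientation: [[0.951, 0.308, 0.002], [0.308, -0.951, 0.001], [0.002, -0.0, -1.0]]
force: [1.0, 0.4, 0.8]
width: 0.0852
grasp_force: 0.0
```

```bash
python3 - <<'E'
from h import *
to(.5895,.181,.073)
E
```

```text
tcp [0.5905 0.1821 0.0746] units [-0.0085  0.0047  0.0109]
tilt units about tool [-0.     -0.0007  0.    ] yaw 17.965521400074977 q [-0.23  0.69 -0.21  1.72  0.19  0.75 -1.78]
```

Close on the post, then compute the arc rows in tool units.

Call:
{"fn": "play_rows", "kwargs": {
  "series": [
    [-0.008,0.005,0.005,0,0,0,-1],
    [-0.008,0.005,0.005,0,0,0,0],
    [-0.008,0.005,0.005,0,0,0,0.4],
    [-0.008,0.005,0.005,0,0,0,0.8],
    [-0.008,0.005,0.005,0,0,0,1]
  ]
}}

```text
t: 23.25
eef_pos: [0.5886, 0.1808, 0.0726]
orientation: [[0.951, 0.309, 0.0], [0.309, -0.951, 0.0], [0.0, -0.0, -1.0]]
force: [-0.3, 0.8, -0.8]
width: 0.039
grasp_force: 0.0
```

Call:
{"fn": "play_rows", "kwargs": {
  "series": [
    [0,0,0,0,0,0,1],
    [0,0,0,0,0,0,1],
    [0,0,0,0,0,0,1],
    [0,0,0,0,0,0,1]
  ]
}}

```text
t: 23.58
eef_pos: [0.5887, 0.181, 0.0726]
orientation: [[0.951, 0.309, 0.0], [0.309, -0.951, 0.0], [0.0, -0.0, -1.0]]
force: [-1.0, 0.3, 2.9]
width: 0.0188
grasp_force: 58.5
```

```bash
cat > arc.py <<'E'
from h import *
A=np.array([.5455,.0908])
def pts(a0,step,n=5,R=.1):
    st=r.read_state();O=np.array(st['orientation']);p=A+R*np.array([np.cos(a0),np.sin(a0)])
    for k in range(1,n+1):
        a=a0-np.radians(step)*k;q=A+R*np.array([np.cos(a),np.sin(a)]);d=np.r_[q-p,0]
        print(np.degrees(a).round(1),(O.T@d/.15)[:2].round(3).tolist())
E
python3 - <<'E'
from arc import *
st=r.read_state();d=st['eef_pos'][:2]-A;a=np.arctan2(d[1],d[0]);print(st['eef_pos'],np.hypot(*d),np.degrees(a))
for f in('top1.png','top2.png'):
    s=dict(np.load(f'pics/{f}.npz'));P=cloud(s)
    q=P[(np.hypot(P[...,0]-.408,P[...,1]-.124)<.035)&(P[...,2]>.045)&(P[...,2]<.07)];b=P[(np.hypot(P[...,0]-.54,P[...,1]-.09)<.03)&(P[...,2]>.046)&(P[...,2]<.056)]
    e=q.mean(0)-b.mean(0);print(q.mean(0)[:2],b.mean(0)[:2],'post final deg',np.degrees(np.arctan2(-e[1],-e[0])),np.hypot(e[0],e[1]))
for k in range(6): pts(a-np.radians(12.5*k),2.5)
E
```

```text
[0.58866519 0.18096305 0.07264365] 0.09996303926648306 64.41742016280823
[0.41154953 0.12474961] [0.54245455 0.09151688] post final deg -14.244692360538831 0.13505753453436237
[nan nan] [0.55002286 0.08503668] post final deg nan nan
61.9 [0.021, 0.021]
59.4 [0.04, 0.042]
56.9 [0.059, 0.064]
54.4 [0.077, 0.087]
51.9 [0.094, 0.111]
49.4 [0.016, 0.024]
46.9 [0.03, 0.05]
44.4 [0.044, 0.075]
41.9 [0.056, 0.102]
39.4 [0.067, 0.129]
36.9 [0.01, 0.027]
34.4 [0.019, 0.055]
31.9 [0.026, 0.083]
29.4 [0.033, 0.111]
26.9 [0.038, 0.14]
24.4 [0.004, 0.029]
21.9 [0.007, 0.058]
19.4 [0.008, 0.087]
16.9 [0.008, 0.116]
14.4 [0.007, 0.145]
11.9 [-0.002, 0.029]
9.4 [-0.006, 0.058]
6.9 [-0.011, 0.086]
4.4 [-0.017, 0.115]
1.9 [-0.025, 0.143]
-0.6 [-0.009, 0.028]
-3.1 [-0.019, 0.055]
-5.6 [-0.03, 0.082]
-8.1 [-0.042, 0.108]
-10.6 [-0.055, 0.134]<stdin>:6: RuntimeWarning: Mean of empty slice.
  ret = um.true_divide(
```

Call:
{"fn": "play_rows", "kwargs": {
  "series": [
    [0.01,0.01,0,0,0,0,1],
    [0.03,0.031,0,0,0,0,1],
    [0.05,0.053,0,0,0,0,1],
    [0.074,0.083,0,0,0,0,1],
    [0.094,0.111,0,0,0,0,1]
  ]
}}

```text
t: 24.0
eef_pos: [0.6079, 0.1686, 0.0726]
orientation: [[0.951, 0.308, 0.0], [0.308, -0.951, -0.0], [0.0, 0.0, -1.0]]
force: [-1.8, -1.2, 5.1]
width: 0.0187
grasp_force: 58.6
```

Call:
{"fn": "play_rows", "kwargs": {
  "series": [
    [0.016,0.024,0,0,0,0,1],
    [0.03,0.05,0,0,0,0,1],
    [0.044,0.075,0,0,0,0,1],
    [0.056,0.102,0,0,0,0,1],
    [0.067,0.129,0,0,0,0,1]
  ]
}}

```text
t: 24.42
eef_pos: [0.6231, 0.153, 0.0726]
orientation: [[0.951, 0.308, -0.0], [0.308, -0.951, -0.001], [-0.0, 0.0, -1.0]]
force: [-3.5, -1.6, 6.4]
width: 0.0188
grasp_force: 58.6
```

```bash
python3 - <<'E'
from arc import *
st=r.read_state();d=st['eef_pos'][:2]-A;print(st['eef_pos'],np.hypot(*d),np.degrees(np.arctan2(d[1],d[0])),st['force'],st['grasp_force'])
E
```

```text
[0.62305907 0.15303871 0.07258994] 0.09944378549673427 38.74594578723574 [-3.48606607 -1.62042132  6.40972211] 58.57371926307678
```

Tracking well, with low forces. Continue.

Call:
{"fn": "play_rows", "kwargs": {
  "series": [
    [0.01,0.027,0,0,0,0,1],
    [0.019,0.055,0,0,0,0,1],
    [0.026,0.083,0,0,0,0,1],
    [0.033,0.111,0,0,0,0,1],
    [0.038,0.14,0,0,0,0,1]
  ]
}}

```text
t: 24.83
eef_pos: [0.6345, 0.1348, 0.0726]
orientation: [[0.951, 0.308, -0.001], [0.308, -0.951, -0.001], [-0.001, 0.0, -1.0]]
force: [-5.8, -1.3, 6.9]
width: 0.019
grasp_force: 58.6
```

Call:
{"fn": "play_rows", "kwargs": {
  "series": [
    [0.004,0.029,0,0,0,0,1],
    [0.007,0.058,0,0,0,0,1],
    [0.008,0.087,0,0,0,0,1],
    [0.008,0.116,0,0,0,0,1],
    [0.007,0.145,0,0,0,0,1]
  ]
}}

```text
t: 25.25
eef_pos: [0.6416, 0.1146, 0.0726]
orientation: [[0.951, 0.308, -0.002], [0.308, -0.951, -0.001], [-0.002, -0.0, -1.0]]
force: [-6.3, -0.5, 8.9]
width: 0.019
grasp_force: 58.7
```

Call:
{"fn": "play_rows", "kwargs": {
  "series": [
    [-0.002,0.029,0,0,0,0,1],
    [-0.006,0.058,0,0,0,0,1],
    [-0.011,0.086,0,0,0,0,1],
    [-0.017,0.115,0,0,0,0,1],
    [-0.025,0.143,0,0,0,0,1]
  ]
}}

```text
t: 25.67
eef_pos: [0.6443, 0.0937, 0.0726]
orientation: [[0.951, 0.309, -0.003], [0.309, -0.951, 0.0], [-0.002, -0.001, -1.0]]
force: [-6.1, 0.8, 8.7]
width: 0.0188
grasp_force: 58.8
```

```bash
python3 - <<'E'
from arc import *
st=r.read_state();d=st['eef_pos'][:2]-A;a=np.arctan2(d[1],d[0]);print(st['eef_pos'],np.hypot(*d),np.degrees(a),st['force'],st['grasp_force'])
pts(a,(np.degrees(a)+14.2)/7,7)
E
```

```text
[0.64432745 0.09366566 0.07258378] 0.09886898408924547 1.660917709717735 [-6.05026228  0.7892632   8.66246982] 58.81121814250946
-0.6 [-0.008, 0.025]
-2.9 [-0.017, 0.05]
-5.1 [-0.027, 0.074]
-7.4 [-0.038, 0.098]
-9.7 [-0.049, 0.122]
-11.9 [-0.062, 0.145]
-14.2 [-0.076, 0.168]
```

Call:
{"fn": "play_rows", "kwargs": {
  "series": [
    [-0.008,0.025,0,0,0,0,1],
    [-0.017,0.05,0,0,0,0,1],
    [-0.027,0.074,0,0,0,0,1],
    [-0.038,0.098,0,0,0,0,1],
    [-0.049,0.122,0,0,0,0,1]
  ]
}}

```text
t: 26.08
eef_pos: [0.6429, 0.0746, 0.0726]
orientation: [[0.951, 0.309, -0.002], [0.309, -0.951, 0.001], [-0.002, -0.002, -1.0]]
force: [-7.6, 2.3, 9.8]
width: 0.0187
grasp_force: 58.9
```

Call:
{"fn": "play_rows", "kwargs": {
  "series": [
    [-0.012,0.022,0,0,0,0,1],
    [-0.022,0.038,0,0,0,0,1],
    [-0.026,0.045,0,0,0,0,1],
    [-0.026,0.045,0,0,0,0,1],
    [-0.026,0.045,0,0,0,0,1]
  ]
}}

```text
t: 26.5
eef_pos: [0.6412, 0.0664, 0.0726]
orientation: [[0.951, 0.309, -0.003], [0.309, -0.951, 0.0], [-0.003, -0.001, -1.0]]
force: [-6.4, 0.8, 9.7]
width: 0.0185
grasp_force: 59.0
```

Call:
{"fn": "play_rows", "kwargs": {
  "series": [
    [0,0,0,0,0,0,1],
    [0,0,0,0,0,0,1],
    [0,0,0,0,0,0,1]
  ]
}}

```text
t: 26.75
eef_pos: [0.6412, 0.0664, 0.0726]
orientation: [[0.951, 0.309, -0.003], [0.309, -0.951, -0.0], [-0.003, -0.001, -1.0]]
force: [-7.5, 1.4, 9.5]
width: 0.018
grasp_force: 59.0
```

```bash
python3 - <<'E'
from arc import *
st=r.read_state();d=st['eef_pos'][:2]-A;a=np.arctan2(d[1],d[0]);print(st['eef_pos'],np.hypot(*d),np.degrees(a),st['force'],st['grasp_force'])
s=snap('scene','scene2.png')
i=cv2.imread('pics/scene2.png')[130:290,200:400];cv2.imwrite('pics/c2.png',cv2.resize(i,None,fx=3.7,fy=3.7,interpolation=cv2.INTER_CUBIC))
P=cloud(s)
q=P[(np.hypot(P[...,0]-.463,P[...,1]-.112)<.045)&(P[...,2]>.109)&(P[...,2]<.125)];print('disc',len(q),q.mean(0) if len(q) else 0,cv2.minEnclosingCircle(q[:,:2].astype(np.float32)) if len(q) else 0)
q=P[(np.hypot(P[...,0]-.41,P[...,1]-.124)<.03)&(P[...,2]>.045)&(P[...,2]<.065)];print('pointer',len(q),q.mean(0) if len(q) else 0)
E
```

```text
[0.64122388 0.0664449  0.07257169] 0.09877364066839371 -14.274923110407592 [-7.46788037  1.44838183  9.49619452] 58.98269712924957
disc 224 [0.46441068 0.11010641 0.11285278] ((0.46425652503967285, 0.11028286069631577), 0.027581151574850082)
pointer 76 [0.41166379 0.12006188 0.05458889]
```

View pics/c2.png

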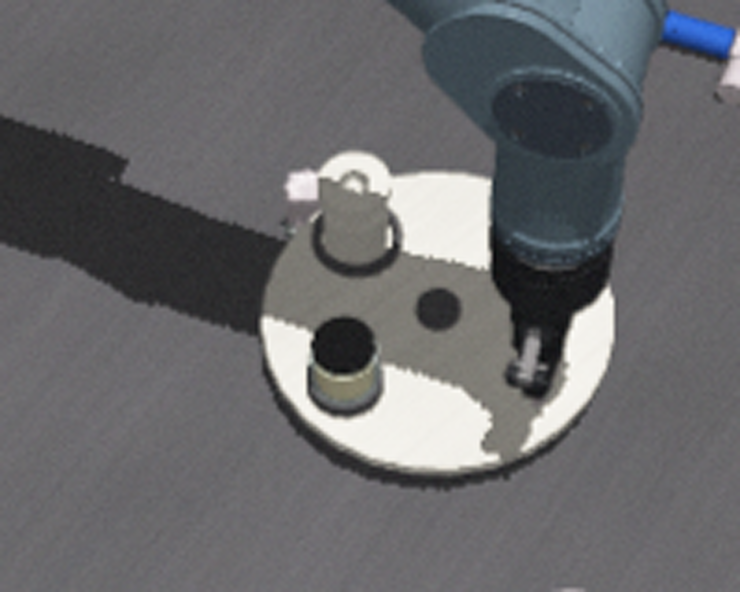

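The crop shows the stack upright in the pocket (about (355,200)), directly inside the pointer (300,187). The gripper is on the post and the platter is still, so I'm handing in.

```bash
python3 -c "
from workcell import r
print(r.close_job())"
```

```text
the job is handed in; nothing more can be done
None
```

I stacked the hub, spacer and disc in the pocket and turned the table to the pointer (within about 1° by my measurements); at hand-in, about 27 s in, the gripper was holding the post at about 59 N with the platter still. No verdict came back.

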